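# Refit a welding helmet's filter cassette and clip in its retainer

### The arm

A 6-joint arm with a two-finger parallel gripper is mounted at the origin on a cart in front of the work surface, level with it; the furniture and walls round the work are solid. World frame = base frame: x ahead of the robot, y to its left, z up, the work surface at z = 0. Lengths are in mm, angles in rad, forces in N, time in s.
With the tool pointing down it reaches from about 275 to 825 mm from the base axis. Payload 4.9 kg.
Tool frame: the origin (TCP) lies at the very end of the fingers, on their centre line; the grasp point (between the pads) lies 19 mm behind it; z points along the fingers, y is the direction in which the jaws open and shut (so a half turn about z gives the same grasp; the last joint's range is limited). The gripper opens to 85 mm and grips with 20 to 120 N. Pads are 22 mm wide; open, the fingers measure 114 mm over their backs; the gripper's body (76 mm by 85 mm) begins 54 mm behind the grasp point. The pads swing forward as they close: fully open they stand 13 mm farther back than shut.
Start: joints at [1.03, 0.326, -0.193, 1.052, 0, 1.437], TCP at [217.616, 505.135, 231.281] pointing down, gripper open.
Joint ranges: [-2.65, 2.65], [-0.97, 1.79], [-1.3, 1.35], [-1.93, 2.1], [-1.47, 1.37], [-3.14, 3.14]. Speed limits (rad/s): [2.57, 2.57, 3.14, 3.14, 3.14, 3.14].

### API

Orientations are given as [roll, pitch, yaw] about the fixed x, y, z axes, in that order (R = Rz(yaw) Ry(pitch) Rx(roll)).
In Python, from bench import bot, solve_ik, imaging gives the robot as it stands. Calls block until the motion is done:
- bot.move_ptp(position, orientation): joint-space move of the TCP to a pose.
- bot.movel(position, rot=None, max_speed=150, threshold=None): straight line of the TCP; rot=None keeps the orientation; max_speed is the mean speed in mm/s. With threshold (N) it stops when the force on the tool has changed by that much, and returns True; else False.
- bot.move_j(angles): joint-space move.
- bot.grip(opening, effort=None): opening from 0.0 (shut) to 1.0 (fully open); effort is the grip in N (None keeps the last); returns when the fingers have stopped.
- bot.dwell(seconds).
- solve_ik(position, orientation): joint angles nearest the present ones, or None.
- bot.get_state(): the state.
- imaging.capture(name): name is "side" or "top" or "wrist"; returns the picture (480x640x3 uint8, blue, green, red); there is no depth.
- imaging.camera_model(name): a dict with "K" (3x3 intrinsics, pixels), "k1" (the pictures are not rectified: a ray, as slopes to the right and down, at radius r is drawn at 1 + k1 r^2 times it, then the intrinsics apply), "position" and "rotation" of the camera in the world. Camera axes: x right, y up, looking along -z (the intrinsics and any distortion apply to the point x, -y, -z); pixel columns grow to the right and rows downward; lengths in mm; the calibration is good to about 2 mm. A picture is of the moment at which its call begins: read the wrist's pose just before it. camera_model takes no time and is no camera call; for the wrist camera it gives the pose at the moment of the call.
A pose or a line that the arm cannot do raises bot.IKError and nothing moves.
- bot.sign_off(): hands the job in, once; it reports no verdict.
The state is a dict: "t": time; "qpos": joint angles; "joint_velocities": joint speeds; "effort": joint torques, N m; "tcp_pos": TCP position; "orientation": TCP orientation; "contact_force": force on the tool from outside, world axes, zero at the start; "wrist_torque": the same for the moment, N m; "opening": opening from 0.0 (shut) to 1.0 (fully open).
Only numpy, scipy, OpenCV 4.12 (cv2) and the standard library are available. Lean on these libraries where they do the work, as an engineer would, in place of code of your own. Each camera call takes 0.05 s, during which the arm holds its last target.

### The job

Lay the welding-filter cassette flat and square into the pocket of the lens carrier and let go of it, then set the retainer frame over it and press it down until both spring clips snap over its ends. Do not let go of the retainer: finish while still pushing it down with about 10 N, so that it beds the cassette into the gasket. Leave the other things on the table where they are, and never press so hard (45 N) that the glass cracks.

Things in the scene. Friction and masses are not known exactly. Their poses are not given: they have to be found in the camera images.
- carrier: Helmet lens carrier on a grey steel nest plate 190 x 90 x 6 mm, fixed to the table. Origin: centre of its underside on the table; x along its length, y across, z up; both ends alike. On it a black pocket 111 x 54 mm inside, flared mouth, wall tops 24 mm above the table. The pocket's long sides are open over the middle 68 mm, down to z = 6 mm, so fingers fit beside the cassette.
- pocket (a point): Centre of the top of the rubber gasket ring (104 x 46 mm) in the empty pocket (a pale cover pane shows inside the ring), 18 mm above the table, axes as the carrier's. A seated cassette has its origin here and its top 30 mm above the table. The gasket gives about 2.5 N per mm, up to 6 mm (0.5 mm under the cassette's weight).
- clip_mouth (a point): Point on the carrier's axis 40 mm above the table, axes as the carrier's: about here the retainer's origin is when its lips first meet the sloped ramps of the two clips. Each clip stands between two black guide posts 25 mm apart, at x = +-61 to +-76 mm from here, flared tops 48 mm above the table: the highest part of the carrier.
- latched (a point): Where the retainer's origin is once snapped: on the carrier's axis 28.5 mm above the table. Pressing from the clip mouth takes a force rising to about 12 N near 34 mm; then the clips jump over the lips, the force drops to almost nothing and the frame drops here, held by the clips against about 3 N of gasket. Pushed on, it sinks 1 mm per 2.5 N: 6 N at 27 mm, 10 N at 25.3 mm, end of travel 24 mm.
- cassette: Welding-filter cassette: flat grey-rimmed block with a dark glass window, 108 x 51 x 12 mm, about 0.1 kg, lying flat, right side up. Origin: centre of its underside; x along its 108 mm, y across its 51 mm, z up. Grip it across the 51 mm. Either way round about z is right.
- retainer: Black retainer frame, plate 116 x 58 x 5 mm with a 92 x 38 mm window, about 0.07 kg, lying flat, right side up, either way round is right. Origin: centre of its underside; x along its length, y across, z up. A tongue 20 mm wide with a rounded lip sticks out of each short end (132 mm over the lips) and drops between the guide posts with 2.5 mm play each way.
- retainer_grip (a point): Point 13 mm above the retainer's origin, its axes: centre between its two upright finger grips, which stand in the middle of the long sides: 42 mm long, z = 5 to 21 mm above the underside, 48 mm across y over their outer faces. Outside each grip the plate leaves a 5 mm ledge (top 5 mm above the underside) on which fingertips can push.
- clip_far (a joint): Steel spring clip at the carrier's +x end: 0 (m) at rest, grows as it is pushed outward, about 0.0045 just before the snap, back at 0 once it has snapped over the retainer's lip. Slippery.
- clip_near (a joint): The same clip at the carrier's -x end. One clip may snap shortly before the other (two force drops; the frame tilts up to 3 degrees in between and up to 15 N more is needed).
- tile: Bystander, not to be moved: white ceramic backing tile lying flat, 42 x 95 x 8 mm. Origin: centre of its underside.
- steel_plate: Bystander, not to be moved: plain steel plate lying flat, 62 x 115 x 8 mm. Origin: centre of its underside.
- spanner: Bystander, not to be moved: small open/ring spanner lying flat, 29 x 138 x 5 mm. Origin: centre of its underside.
- tin: Bystander, not to be moved: black screw-lid tin standing upright, 54 mm across, 55 mm high. Origin: centre of its underside.
- nut: Bystander, not to be moved: hex nut lying flat, 22 x 25 x 10 mm. Origin: centre of its underside.
- bolt: Bystander, not to be moved: hex bolt lying on its side, 16 x 65 x 14 mm. Origin: centre of its underside.
Mind the look-alikes: they are no part of the job. Several things have the shape of the retainer; the one meant has the colours described above.

How it is judged (in metres and radians):
On the way, in this order (a step that is already met when the one before it is completed fails the run):
1. the cassette lies flat and square in the pocket on the gasket, released (horizontal distance between cassette and pocket below 0.004 m and angle between the x axis of cassette and the x axis of carrier, either way round below 0.06 rad and angle between the z axis of cassette and the z axis of carrier, either way round below 0.05 rad and z of cassette in the frame of pocket between -0.003 and 0.003 m and contact force between the fingers and cassette below 0.3 N), for 0.2 s.
2. the retainer is pressed home over the cassette and both clips have snapped over its ends (horizontal distance between cassette and pocket below 0.004 m and angle between the x axis of cassette and the x axis of carrier, either way round below 0.06 rad and angle between the z axis of each of cassette, retainer and the z axis of carrier, either way round below 0.05 rad and value of joint each of clip_far, clip_near below 0.002 m and z of retainer in the frame of pocket between 0.003 and 0.0118 m and horizontal distance between retainer and pocket below 0.006 m and angle between the x axis of retainer and the x axis of carrier, either way round below 0.08 rad), for 0.1 s.
At the end, for the whole second after the job is handed in: The cassette lies in the pocket (within 4 mm and 3 degrees), the retainer lies flat over it under both clips, which are back within 2 mm of rest, and the fingers still push on it so that it bears on the cassette with 6 to 30 N (clips alone give about 3 N) (all of step 2 and contact force between retainer and cassette between 6 and 30 N and contact force between the fingers and retainer above 4 N); the arm keeps its last pose, push and grip.
It fails at once if a bystander was moved by more than 30 mm (distance of any of tile, steel_plate, spanner, tin, nut, bolt from where it was at the start of the episode above 0.03 m).
It fails at once if the retainer was pressed on the cassette with more than 45 N: the glass cracks (contact force between retainer and cassette above 45 N).
It also fails if it takes over 69 s, if anything falls off the work surface, if the arm or the gripper's body presses on something with over 40 N, if the wrist force passes 120 N, or if a joint passes its speed limit or range.

## Working session

There is one attempt and no reset: what is moved stays moved. The work goes in short steps, each a Python script; the robot and the scene stay as the last script left them, time stands still between calls to the robot, and variables do not carry over. Pictures are saved under pics/ and viewed, and the job is handed in when it is done.

```bash
ls; mkdir -p pics; python3 - <<'E'
from bench import bot, imaging
import cv2
print(bot.get_state())
for n in ("side","top","wrist"):
    m=imaging.camera_model(n); print(n,m)
    cv2.imwrite(f"pics/{n}0.png",imaging.capture(n))
E
```

```text
pics
{'t': 0.0, 'qpos': array([ 1.02984412e+00,  3.26967207e-01, -1.93588445e-01,  1.05199172e+00,
        1.33099131e-05,  1.43660692e+00]), 'joint_velocities': array([ 0.00115389, -0.00145145, -0.00179017, -0.00063335,  0.00107179,
        0.00010742]), 'effort': array([ 3.81594109e-04, -4.43406415e+01,  2.62435949e+01,  1.55691372e-02,
       -1.09719426e-04, -5.22292609e-06]), 'tcp_pos': array([217.2791445 , 504.62869229, 230.48740022]), 'orientation': array([-3.13985913e+00, -2.47456794e-04,  2.73482963e+00]), 'contact_force': array([-0.22244723, -0.4719921 , -0.37161247]), 'wrist_torque': array([ 0.03737983, -0.01210223,  0.02002225]), 'opening': 1.0013080484450136}
side {'K': array([[446.27338922,   0.        , 315.79726818],
       [  0.        , 446.27338922, 228.04289033],
       [  0.        ,   0.        ,   1.        ]]), 'k1': 0.007995106906180788, 'position': array([535.97219594, 806.41724655, 594.26110753]), 'rotation': array([0.98990808, 0.01335631, 3.14126014])}
top {'K': array([[512.57949896,   0.        , 319.11760203],
       [  0.        , 512.57949896, 235.20398428],
       [  0.        ,   0.        ,   1.        ]]), 'k1': -0.09383094375600337, 'position': array([ 395.23142887,   -5.09638596, 1066.08533699]), 'rotation': array([ 0.13886495, -0.0235387 , -1.55732974])}
wrist {'K': array([[416.8442127 ,   0.        , 323.992349  ],
       [  0.        , 416.8442127 , 246.51218445],
       [  0.        ,   0.        ,   1.        ]]), 'k1': -0.010315231309588915, 'position': array([156.25925407, 531.11728008, 373.86771703]), 'rotation': array([-0.2668246 ,  0.00169065,  1.16477702])}
```

View pics/top0.png

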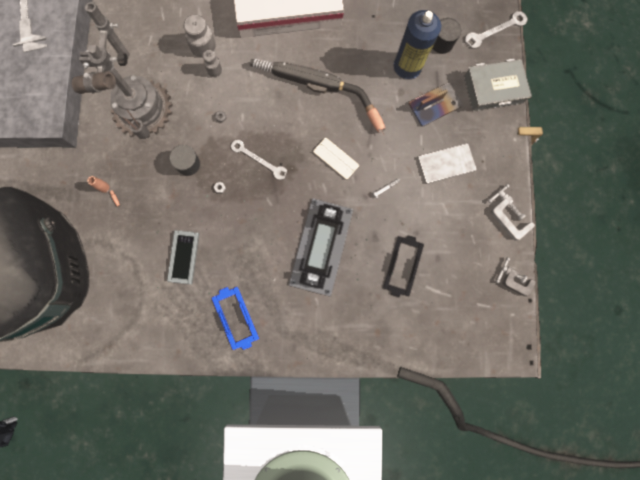

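View pics/side0.png

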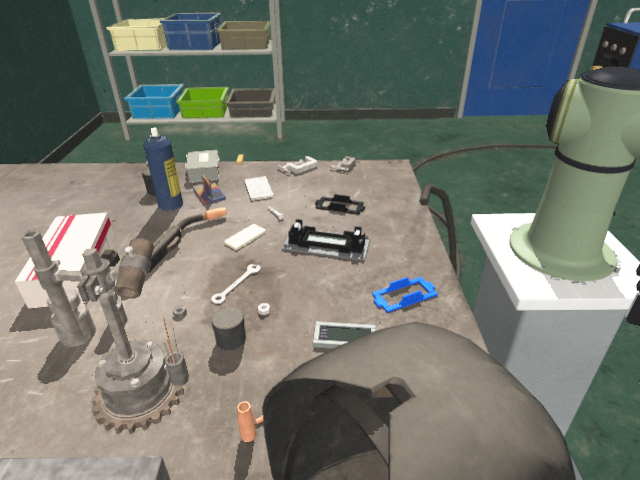

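View pics/wrist0.png

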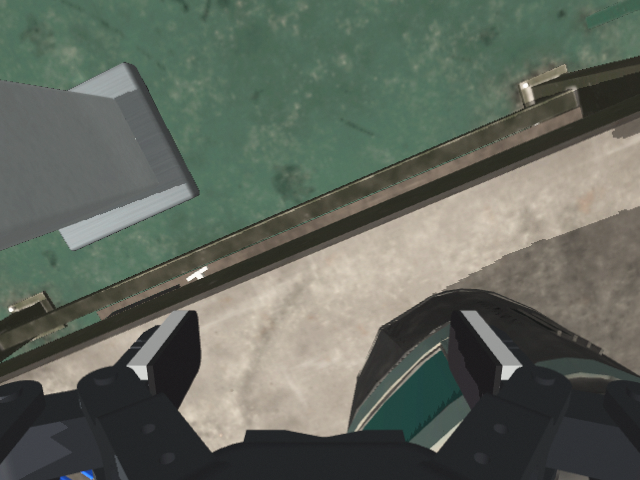

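The top view shows:
- **Cassette:** a grey rim with a dark window at (183,257). Look-alikes are the tile (335,158) and the steel plate (447,163), both plain.
- **Retainer:** a black frame at (403,265). A blue frame of the same shape is at (236,318), and the carrier, which also has a frame look, is at (320,247).

I choose (183,257) for the cassette and the black frame at (403,265) for the retainer. A crop comes next to check both, plus coarse positions.

```bash
cat > h.py <<'E'
import numpy as np, cv2
from scipy.spatial.transform import Rotation as Ro
from bench import bot, solve_ik, imaging
def undist(m,uv):
    uv=np.atleast_2d(np.asarray(uv,float)); K=m["K"]
    d=np.c_[(uv[:,0]-K[0,2])/K[0,0],(uv[:,1]-K[1,2])/K[1,1]]; p=d.copy()
    for _ in range(20): p=d/(1+m["k1"]*(p**2).sum(1,keepdims=True))
    return p
def rays(m,uv):
    p=undist(m,uv); v=np.c_[p[:,0],-p[:,1],-np.ones(len(p))]
    return Ro.from_euler('xyz',m["rotation"]).apply(v)
def onplane(m,uv,z):
    r=rays(m,uv); o=np.asarray(m["position"]); return o+r*((z-o[2])/r[:,2])[:,None]
def proj(m,P):
    c=Ro.from_euler('xyz',m["rotation"]).inv().apply(np.atleast_2d(P)-m["position"])
    p=np.c_[c[:,0]/-c[:,2],-c[:,1]/-c[:,2]]; p=p*(1+m["k1"]*(p**2).sum(1,keepdims=True))
    return p*[m["K"][0,0],m["K"][1,1]]+[m["K"][0,2],m["K"][1,2]]
def tri(m1,uv1,m2,uv2):
    a,b=np.asarray(m1["position"]),np.asarray(m2["position"]); u,v=rays(m1,uv1)[0],rays(m2,uv2)[0]
    u/=np.linalg.norm(u);v/=np.linalg.norm(v)
    s=np.linalg.lstsq(np.c_[u,-v],b-a,rcond=None)[0]
    p,q=a+s[0]*u,b+s[1]*v
    return (p+q)/2,np.linalg.norm(p-q)
def rpy(yaw): return [np.pi,0,yaw]
def snap(name):
    m=imaging.camera_model(name); return m,imaging.capture(name)
E
python3 - <<'E'
from h import *
m=imaging.camera_model("top"); im=cv2.imread("pics/top0.png")
for n,uv,z in (("cas",(183,257),12),("car",(320,247),24),("ret",(403,265),5)): print(n,onplane(m,uv,z))
c=im[190:340,140:440]; cv2.imwrite("pics/crop0.png",cv2.resize(c,None,fx=2.6,fy=2.6,interpolation=cv2.INTER_CUBIC))
R=Ro.from_euler('xyz',bot.get_state()["orientation"]).as_matrix(); w=imaging.camera_model("wrist")
print(R.T@(w["position"]-bot.get_state()["tcp_pos"]), (R.T@Ro.from_euler('xyz',w["rotation"]).as_matrix()))
E
```

```text
cas [[492.74198775 252.70593819  12.        ]]
car [[516.88736931 -29.80098271  24.        ]]
ret [[ 484.02302112 -204.08577301    5.        ]]
[ 6.65824633e+01 -8.80007255e-02 -1.43274971e+02] [[ 7.47094500e-04  9.64552989e-01  2.63888183e-01]
 [ 9.99999715e-01 -7.50195746e-04 -8.90177696e-05]
 [ 1.12105436e-04  2.63888174e-01 -9.64553274e-01]]
```

View pics/crop0.png

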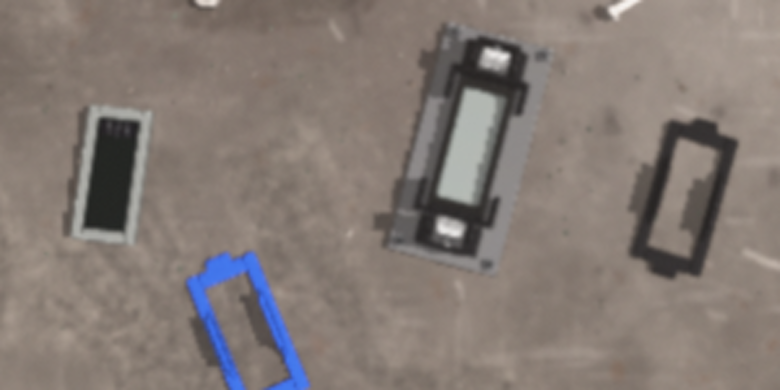

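The crop confirms both choices: a grey-rimmed block with a dark window, and an all-black frame. Next I take wrist views aligned with each object, two per object.

```bash
cat >> h.py <<'E'
import pickle
def look(tag,c,a,offs=(45,-45),z=170):
    out=[]
    for i,o in enumerate(offs):
        p=[c[0]-np.sin(a)*o, c[1]+np.cos(a)*o, z]
        bot.move_ptp(p,rpy(a+np.pi)); 
        bot.dwell(0.15)
        m,im=snap("wrist"); out.append((m,im)); cv2.imwrite(f"pics/{tag}_{i}.png",im)
    pickle.dump(out,open(f"{tag}.pkl","wb"))
    print(tag,bot.get_state()["t"])
    return out
E
python3 - <<'E'
from h import *
look("ret",(484,-204),-0.29,offs=(-45,45))
look("car",(517,-30),-0.256,offs=(-45,45))
look("cas",(492,252),-0.14,offs=(-45,45))
for t in("ret","car","cas"):
    o=pickle.load(open(t+".pkl","rb")); cv2.imwrite(f"pics/{t}_pair.png",cv2.resize(np.hstack([o[0][1],o[1][1]]),(800,300)))
E
```

```text
ret 3.8
car 5.0917
cas 6.75
```

View pics/cas_1.png

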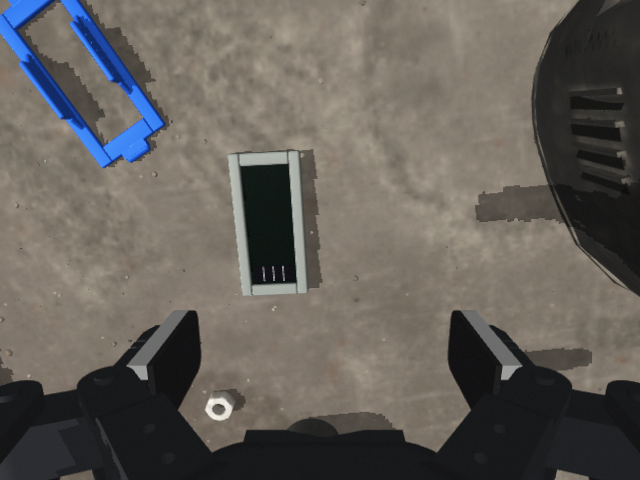

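View pics/car_0.png

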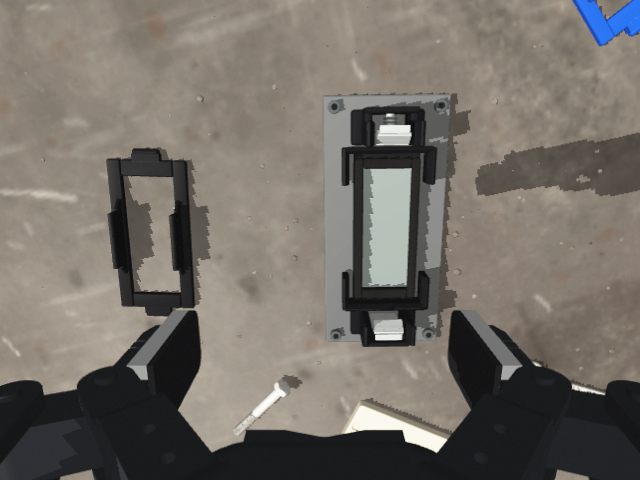

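View pics/car_1.png

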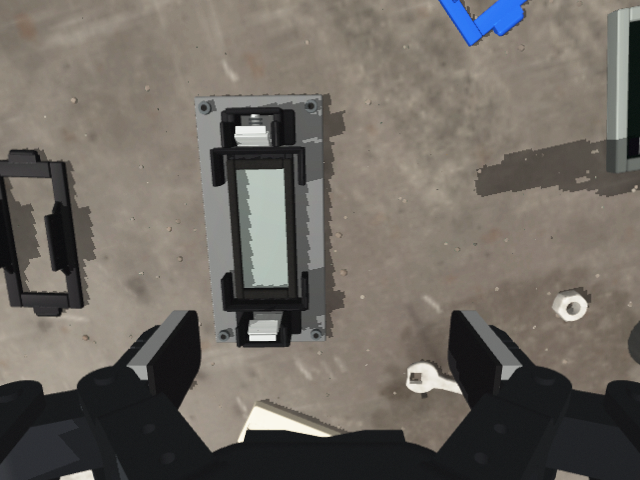

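View pics/ret_0.png

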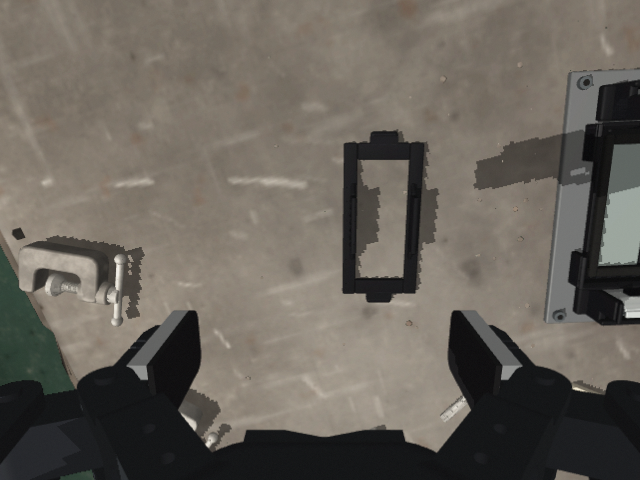

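View pics/cas_0.png

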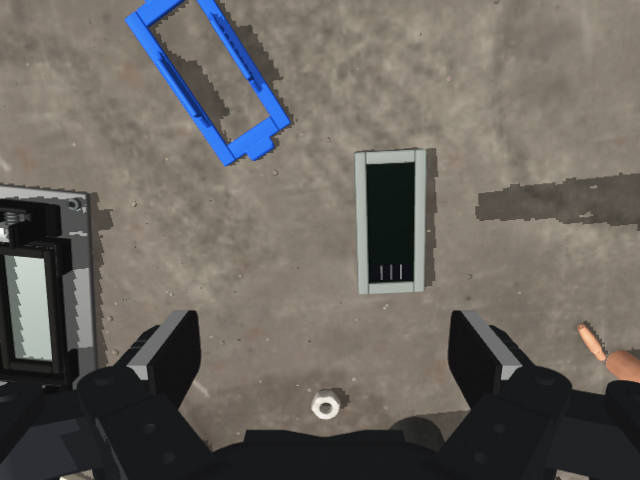

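View pics/ret_1.png

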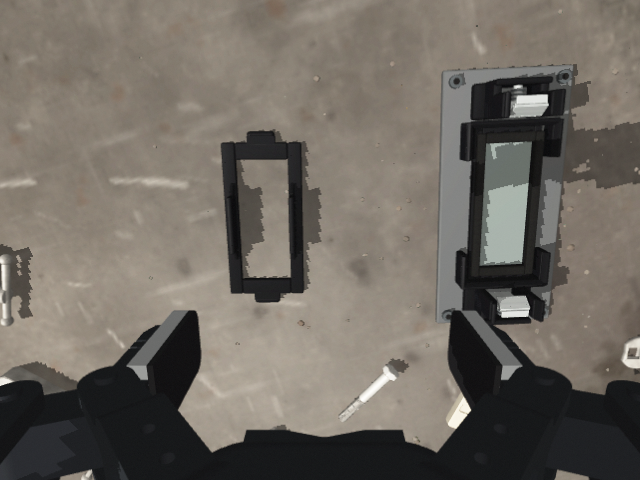

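```bash
python3 - <<'E'
import cv2,numpy as np
a=cv2.imread("pics/car_0.png")[85:355,310:470]; b=cv2.imread("pics/car_1.png")[85:355,185:345]
cv2.imwrite("pics/car_z.png",cv2.resize(np.hstack([a,b]),None,fx=2.2,fy=2.2,interpolation=cv2.INTER_CUBIC))
a=cv2.imread("pics/cas_0.png")[140:305,340:445]; b=cv2.imread("pics/ret_0.png")[120:310,330:440]
for im,p in ((cv2.imread("pics/cas_0.png"),[(362,200),(390,156),(450,220),(330,220),(390,230)]),(cv2.imread("pics/car_0.png"),[(335,200),(390,220),(360,220),(385,97),(350,170),(440,280)]),(cv2.imread("pics/ret_0.png"),[(349,250),(353,220),(410,250),(385,210),(368,220),(430,210)])):
    print([(q,im[q[1],q[0]].tolist()) for q in p])
E
```

```text
[((362, 200), [170, 178, 173]), ((390, 156), [175, 181, 175]), ((450, 220), [116, 129, 138]), ((330, 220), [109, 120, 131]), ((390, 230), [20, 23, 16])]
[((335, 200), [145, 148, 147]), ((390, 220), [186, 193, 182]), ((360, 220), [36, 40, 41]), ((385, 97), [149, 152, 151]), ((350, 170), [92, 93, 93]), ((440, 280), [71, 75, 80])]
[((349, 250), [29, 28, 28]), ((353, 220), [34, 34, 34]), ((410, 250), [21, 18, 21]), ((385, 210), [123, 133, 143]), ((368, 220), [66, 72, 76]), ((430, 210), [69, 74, 79])]
```

View pics/car_z.png

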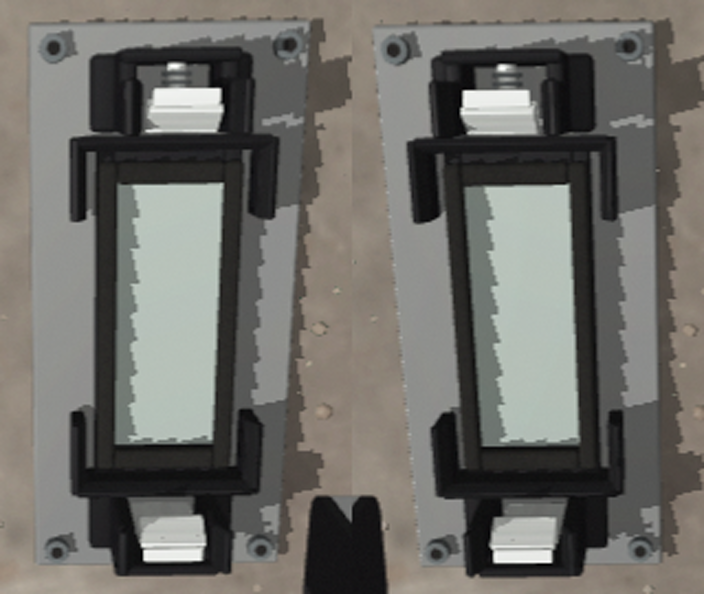

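Carrier pixels: plate bolts in car_0 near (335,106), (441,105), (336,335), (429,334), and similar positions in car_1. I triangulate those and extract quads for the cassette and retainer by mask.

```bash
cat > meas.py <<'E'
from h import *
np.set_printoptions(precision=2,suppress=True)
def frame(P):  # TL,TR,BR,BL ; long axis from bottom to top ... picture up = -tool... 
    P=np.asarray(P); c=P.mean(0); u=(P[0]+P[1]-P[2]-P[3])[:2]; a=np.arctan2(u[1],u[0])
    return c,a,np.linalg.norm(u)/2,np.linalg.norm((P[0]+P[3]-P[1]-P[2])[:2])/2
def order(q):
    q=q[np.argsort(q[:,1])]; t=q[:2][np.argsort(q[:2,0])]; b=q[2:][np.argsort(q[2:,0])]
    return np.array([t[0],t[1],b[1],b[0]])
def triq(o,q0,q1):
    P=[];e=[]
    for a,b in zip(q0,q1):
        p,d=tri(o[0][0],a,o[1][0],b); P.append(p); e.append(d)
    return np.array(P),np.array(e)
def quad(mask,name):
    c=max(cv2.findContours(mask,cv2.RETR_EXTERNAL,cv2.CHAIN_APPROX_NONE)[0],key=cv2.contourArea)
    h=cv2.convexHull(c)
    for k in np.arange(1,15,.25):
        p=cv2.approxPolyDP(h,k,True)
        if len(p)==4: return order(p[:,0].astype(float)),c
    raise Exception(name)
E
python3 - <<'E'
from meas import *
o=pickle.load(open("car.pkl","rb"))
s=2.2
b0=np.array([(54,47),(289,43),(262,547),(58,550)])/s+[310,85]
b1=np.array([(396-352,49),(630-352,45),(641-352,547),(437-352,552)])/s+[185,85]
P,e=triq(o,b0,b1); print("bolts",P,e,frame(P))
# pocket wall cross-bar outer top corners
w0=np.array([(71,139),(278,136),(262,494),(70,496)])/s+[310,85]
w1=np.array([(408-352,143),(617-352,137),(622-352,494),(432-352,496)])/s+[185,85]
P,e=triq(o,w0,w1); print("walls",P,e,frame(P))
# pane opening
g0=np.array([(117,183),(224,182),(213,445),(115,446)])/s+[310,85]
g1=np.array([(465-352,184),(569-352,184),(579-352,446),(484-352,448)])/s+[185,85]
P,e=triq(o,g0,g1); print("pane",P,e,frame(P))
for t,f in (("cas",lambda im:cv2.inRange(im,(20,15,10),(60,45,40))),):
    pass
o=pickle.load(open("cas.pkl","rb")); qs=[]
for i,(m,im) in enumerate(o):
    r=im[130:310,200:460]
    g=cv2.inRange(im,(150,150,145),(255,255,255)); M=np.zeros_like(g); M[130:310,200:460]=g[130:310,200:460]
    q,c=quad(M,"cas"); qs.append(q); print("cas",q.tolist())
    v=im.copy(); [cv2.circle(v,tuple(int(x) for x in p),1,(0,0,255),-1) for p in q]
    cv2.imwrite(f"pics/casv{i}.png",cv2.resize(v[140:305,220:445],None,fx=3,fy=3,interpolation=cv2.INTER_NEAREST))
P,e=triq(o,*qs); print(P,e,frame(P))
o=pickle.load(open("ret.pkl","rb")); qs=[]
for i,(m,im) in enumerate(o):
    g=cv2.inRange(im,(0,0,0),(48,48,48)); M=np.zeros_like(g); x0=(330,205)[i]; M[120:308,x0:x0+110]=g[120:308,x0:x0+110]
    cv2.imwrite(f"pics/retv{i}.png",cv2.resize(np.hstack([im[120:308,x0:x0+110],cv2.cvtColor(M[120:308,x0:x0+110],8)]),None,fx=3,fy=3,interpolation=cv2.INTER_NEAREST))
E
python3 -c "
import cv2,numpy as np
a=cv2.imread('pics/retv0.png');b=cv2.imread('pics/retv1.png')
cv2.imwrite('pics/retv.png',np.hstack([a[:,:330],b[:,:330]]))"
```

```text
bolts [[426.26 -46.4    8.98]
 [443.93  25.39   9.57]
 [612.17 -16.08  10.94]
 [594.7  -88.03  11.36]] [0.08 0.23 0.5  0.3 ] (array([519.27, -31.28,  10.22]), np.float64(2.8995752722707167), np.float64(173.39400526401232), np.float64(73.98371952019565))
walls [[454.81 -48.58  21.71]
 [470.04  14.4   19.15]
 [583.36 -14.67  27.68]
 [568.47 -77.58  25.78]] [0.72 0.09 0.48 0.42] (array([519.17, -31.61,  23.58]), np.float64(2.8910919022393147), np.float64(117.1442433199742), np.float64(64.7176095355579))
pane [[471.94 -37.23  13.56]
 [480.14  -4.38  16.67]
 [566.77 -25.93  16.61]
 [560.02 -58.76  13.31]] [0.15 0.2  0.12 0.25] (array([519.72, -31.57,  15.04]), np.float64(2.899810866079093), np.float64(89.97105241755091), np.float64(33.677870310276646))
cas [[355.0, 154.0], [363.0, 153.0], [366.0, 293.0], [359.0, 293.0]]
cas [[228.0, 155.0], [236.0, 155.0], [251.0, 295.0], [244.0, 295.0]]
[[437.96 234.86  11.12]
 [438.43 240.51  11.04]
 [545.58 230.55   7.83]
 [544.8  225.11   7.85]] [0.4  0.3  0.51 0.52] (array([491.69, 232.76,   9.46]), np.float64(3.049722564207088), np.float64(107.4490934920649), np.float64(5.581006023937479))
```

View pics/casv0.png

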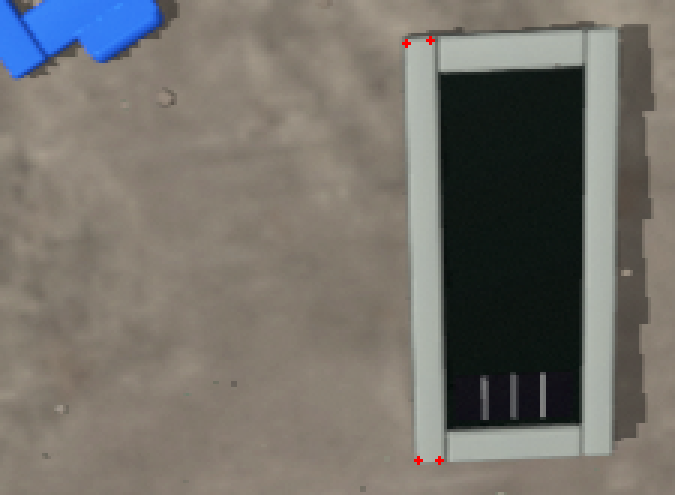

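View pics/retv.png

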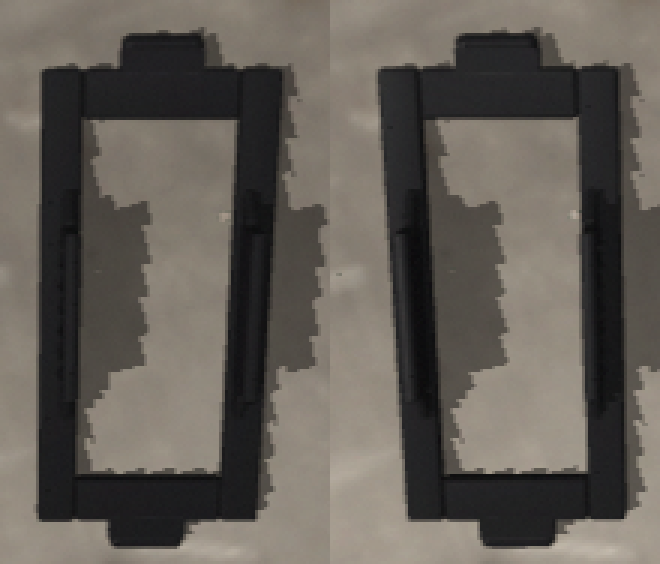

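```bash
python3 - <<'E'
from meas import *
o=pickle.load(open("cas.pkl","rb")); qs=[]
for i,(m,im) in enumerate(o):
    hsv=cv2.cvtColor(im,cv2.COLOR_BGR2HSV)
    x0=(345,220)[i]
    g=cv2.inRange(im,(146,140,130),(255,255,255))|cv2.inRange(im,(0,0,0),(50,38,40))
    M=np.zeros_like(g); M[145:302,x0:x0+95]=g[145:302,x0:x0+95]
    M=cv2.morphologyEx(M,cv2.MORPH_CLOSE,np.ones((5,5))); M=cv2.morphologyEx(M,cv2.MORPH_OPEN,np.ones((5,5)))
    q,c=quad(M,"cas"); qs.append(q); print(q.tolist())
    v=im.copy(); [v.__setitem__((int(p[1]),int(p[0])),(0,0,255)) for p in q]
    cv2.imwrite(f"pics/casw{i}.png",cv2.resize(v[145:302,x0:x0+95],None,fx=3,fy=3,interpolation=cv2.INTER_NEAREST))
P,e=triq(o,*qs); print(P,e,frame(P))
o=pickle.load(open("ret.pkl","rb"))
q0=np.array([(41,69),(282,70),(257,519),(37,520)])/3+[330,120]
q1=np.array([(50,69),(287,68),(295,516),(79,518)])/3+[205,120]
P,e=triq(o,q0,q1); print("ret",P,e,frame(P))
i0=np.array([(81,119),(237,119),(222,473),(78,474)])/3+[330,120]
i1=np.array([(93,119),(247,118),(257,472),(112,474)])/3+[205,120]
P,e=triq(o,i0,i1); print("retwin",P,e,frame(P))
E
python3 -c "
import cv2,numpy as np
cv2.imwrite('pics/casw.png',np.hstack([cv2.imread(f'pics/casw{i}.png') for i in (0,1)]))"
```

```text
[[355.0, 154.0], [424.0, 150.0], [422.0, 290.0], [359.0, 293.0]]
[[228.0, 155.0], [297.0, 152.0], [305.0, 292.0], [243.0, 295.0]]
[[437.96 234.86  11.12]
 [442.49 283.65  10.38]
 [547.3  273.35  12.45]
 [543.72 225.03  10.48]] [0.4  0.3  0.41 0.51] (array([492.87, 254.22,  11.11]), np.float64(3.046265569705617), np.float64(105.76538335768922), np.float64(48.729911872371))
ret [[ 418.7  -216.13    1.21]
 [ 435.07 -160.81    4.58]
 [ 544.83 -193.06    6.12]
 [ 530.15 -248.84    2.58]] [0.11 0.15 0.54 0.34] (array([ 482.19, -204.71,    3.62]), np.float64(2.8559880473249186), np.float64(115.27175269764845), np.float64(57.67960692368954))
retwin [[ 432.9  -210.02    1.82]
 [ 443.47 -173.71    3.48]
 [ 530.24 -198.89    5.59]
 [ 519.57 -234.94    6.6 ]] [0.15 0.04 0.02 0.19] (array([ 481.55, -204.39,    4.37]), np.float64(2.8603732364400525), np.float64(90.2606967652779), np.float64(37.71169929661006))
```

View pics/casw.png

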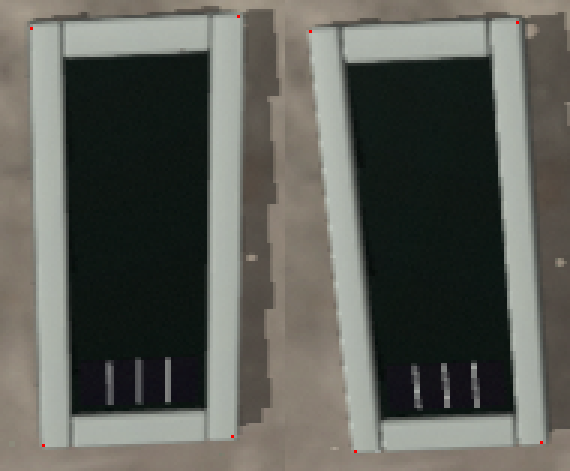

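```bash
python3 - <<'E'
from meas import *
m=imaging.camera_model("wrist"); s=bot.get_state(); R=Ro.from_euler('xyz',s["orientation"]); print(s["t"],s["tcp_pos"],s["orientation"],s["contact_force"])
for z in (0,-6,-13,-20):
  for x in (11,-11): print(z,x,proj(m,s["tcp_pos"]+R.apply([x,42.5,z])), proj(m,s["tcp_pos"]+R.apply([x,-42.5,z])))
E
```

```text
6.75 [498.31 295.31 169.93] [-3.14 -0.    3.  ] [-1.28 -0.67  0.08]
0 11 [[440.06 289.78]] [[208.54 289.6 ]]
0 -11 [[435.72 343.84]] [[212.76 343.67]]
-6 11 [[444.61 295.96]] [[204.   295.77]]
-6 -11 [[439.93 351.82]] [[208.56 351.64]]
-13 11 [[450.39 303.81]] [[198.25 303.61]]
-13 -11 [[445.26 361.92]] [[203.25 361.73]]
-20 11 [[456.76 312.45]] [[191.91 312.24]]
-20 -11 [[451.1  372.99]] [[197.44 372.8 ]]
```

Cassette at (493.1, 254.4), yaw −0.0955, top about 11–12 mm. Carrier at (519.4, −31.5), yaw −0.242. Retainer at (481.9, −204.5), yaw −0.283. I grasp the cassette now.

```bash
python3 - <<'E'
from meas import *
c=[493.1,254.4];a=-0.0955+np.pi
bot.move_ptp([*c,60],rpy(a))
print("stopped",bot.movel([*c,1],max_speed=80,threshold=12)); s=bot.get_state(); print(s["t"],s["tcp_pos"],s["orientation"])
bot.grip(0.4,40); s=bot.get_state(); print(s["t"],s["opening"],s["tcp_pos"],s["contact_force"])
m,im=snap("wrist"); cv2.imwrite("pics/g1.png",im)
E
```

```text
stopped False
8.1833 [493.49 254.57   1.34] [3.14 0.   3.05]
8.6083 0.5840632439666611 [493.54 254.58   1.73] [-1.53 -0.13  5.7 ]
```

View pics/g1.png

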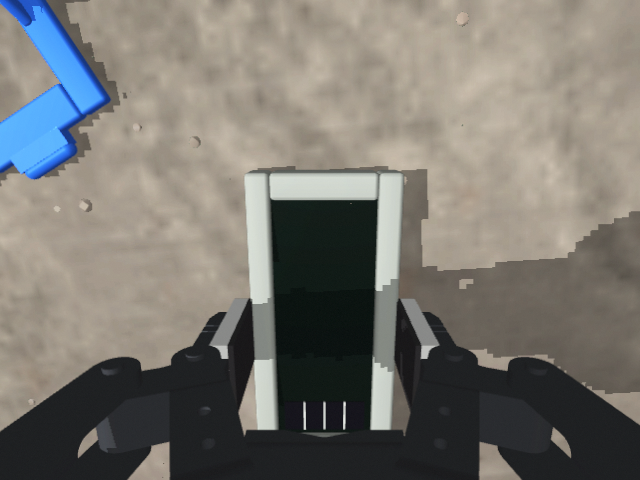

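The cassette sits between the pads, with its near end at rows 173–432. The grip stopped at 0.584 (about 50 mm), which matches its width. I lift it and check.

```bash
python3 - <<'E'
from meas import *
s=bot.get_state(); 
bot.movel([493.1,254.4,90],max_speed=120); bot.dwell(.2); s=bot.get_state(); print(s["t"],s["opening"],s["tcp_pos"],s["contact_force"],s["orientation"])
m,im=snap("wrist"); cv2.imwrite("pics/g2.png",im); pickle.dump((m,im,s),open("g2.pkl","wb"))
m,im=snap("side"); cv2.imwrite("pics/g2s.png",cv2.resize(im[180:430,260:460],None,fx=3,fy=2.4))
E
```

```text
9.75 0.5849540214359609 [492.48 254.17  89.1 ] [-0.25 -0.08 -1.26] [-3.14 -0.    3.05]
```

View pics/g2.png

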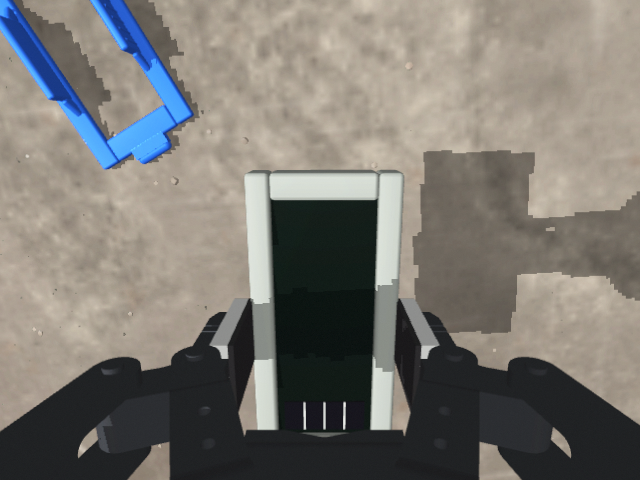

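View pics/g2s.png

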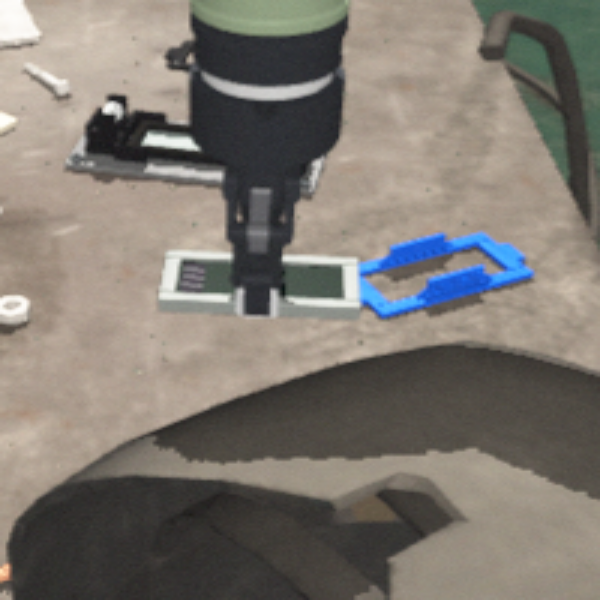

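```bash
python3 - <<'E'
from meas import *
m,im,s=pickle.load(open("g2.pkl","rb"))
R=Ro.from_euler('xyz',s["orientation"])
uv=[(246,174),(402,173),(246,172),(257,430),(391,430)]
P=onplane(m,uv,s["tcp_pos"][2]+10.3); print(R.inv().apply(P-s["tcp_pos"]))
E
```

```text
[[ 53.97 -24.82 -10.2 ]
 [ 54.33  24.48 -10.23]
 [ 54.6  -24.79 -10.2 ]
 [-41.45 -25.33 -10.35]
 [-41.37  25.16 -10.38]]
```

```bash
cat >> h.py <<'E'
def goto(xy,z,yaw,speed=None,n=2):
    """move and trim commanded pose so that the measured one is right"""
    t=np.array([*xy,z],float); cmd=t.copy()
    if speed: bot.movel(cmd,rpy(yaw),max_speed=speed)
    else: bot.move_ptp(cmd,rpy(yaw))
    for _ in range(n):
        bot.dwell(.25); e=t-bot.get_state()["tcp_pos"]; cmd=cmd+e; bot.movel(cmd,max_speed=20)
    bot.dwell(.2)
    return cmd-t
E
python3 - <<'E'
from meas import *
c=[519.4,-31.5];a=-0.242+np.pi
off=goto(c,75,a); s=bot.get_state(); print(s["t"],off,s["tcp_pos"],s["orientation"],s["contact_force"])
m,im=snap("wrist"); cv2.imwrite("pics/p1.png",im)
E
```

```text
12.1583 [0.03 0.03 0.01] [519.43 -31.48  75.  ] [ 3.14 -0.    2.9 ] [-1.37 -0.62 -0.08]
```

View pics/p1.png

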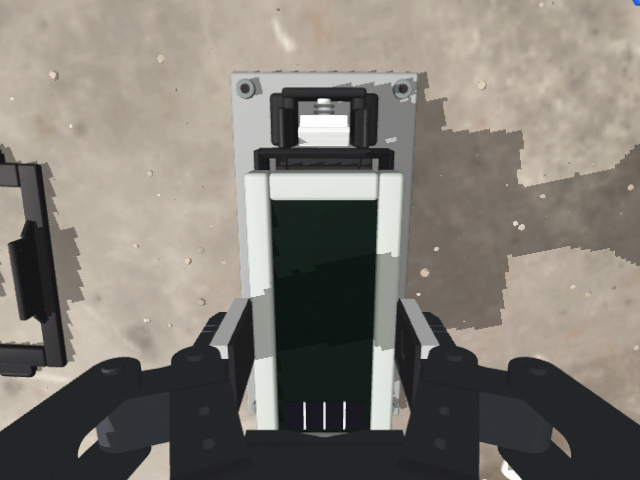

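The cassette is centred over the pocket: its edges at columns 246 and 402 match the bolts at 246 and 403. I lower it.

```bash
python3 - <<'E'
from meas import *
c=[519.4,-31.5]
print(bot.movel([*c,34],max_speed=60,threshold=8)); s=bot.get_state(); print(s["t"],s["tcp_pos"],s["contact_force"])
for z in (28,24,21.5,19.5):
    r=bot.movel([*c,z],max_speed=15,threshold=4); bot.dwell(.1); s=bot.get_state(); print(r,s["t"],s["tcp_pos"],s["contact_force"],s["wrist_torque"])
    if r: break
E
```

```text
False
13.0417 [519.58 -31.55  34.09] [-0.16  0.08 -0.97]
False 13.6917 [519.45 -31.5   28.03] [ 0.09  0.87 -1.02] [0.04 0.02 0.01]
False 14.2083 [519.41 -31.51  23.99] [-0.08 -0.25 -1.18] [-0.02  0.01  0.07]
False 14.625 [519.39 -31.48  21.48] [ 0.31  0.66 -1.56] [-0.01 -0.02 -0.01]
False 15.0083 [519.52 -31.54  19.57] [-0.04  0.5  -1.15] [ 0.   -0.03  0.  ]
```

```bash
python3 - <<'E'
from meas import *
c=[519.4,-31.5]
for z in (18.5,17.5,16.5):
    r=bot.movel([*c,z],max_speed=10,threshold=3); bot.dwell(.15); s=bot.get_state(); print(r,s["t"],s["tcp_pos"],s["contact_force"],s["wrist_torque"])
    if r or s["contact_force"][2]>1: break
E
```

```text
False 15.4083 [519.56 -31.52  18.65] [-0.38 -0.7   0.74] [ 0.02  0.01 -0.01]
False 15.8083 [519.55 -31.53  17.65] [-0.43 -0.    5.02] [ 0.01  0.07 -0.03]
```

```bash
python3 - <<'E'
from meas import *
bot.grip(0.75); bot.dwell(.2); s=bot.get_state(); print(s["t"],s["opening"],s["contact_force"])
bot.movel([519.4,-31.5,70],max_speed=80); bot.grip(1.0)
a=-0.242
look("car2",(519.4,-31.5),a,offs=(45,-45))
s=bot.get_state(); print(s["t"],s["contact_force"])
o=pickle.load(open("car2.pkl","rb"))
cv2.imwrite("pics/car2z.png",cv2.resize(np.hstack([o[0][1][85:355,185:345],o[1][1][85:355,310:470]]),None,fx=2.2,fy=2.2,interpolation=cv2.INTER_CUBIC))
E
```

```text
16.3 0.7498888754767056 [-0.99 -0.11  0.27]
car2 18.825
18.825 [ 0.28 -0.39  0.31]
```

View pics/car2z.png

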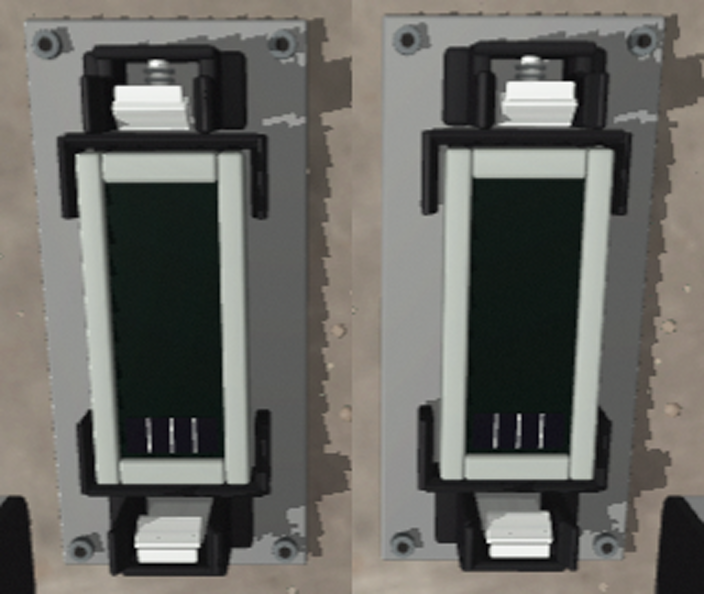

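```bash
python3 - <<'E'
from meas import *
o=pickle.load(open("car2.pkl","rb"));s=2.2
q0=np.array([(76,151),(246,151),(249,484),(97,486)])/s+[185,85]
q1=np.array([(91,149),(260,149),(244,479),(88,480)])/s+[310,85]
P,e=triq(o,q0,q1); print(P,e,frame(P))
b0=np.array([(47,41),(282,44),(285,550),(81,549)])/s+[185,85]
b1=np.array([(407-352,40),(643-352,40),(606-352,547),(402-352,545)])/s+[310,85]
P,e=triq(o,b0,b1); print(e,frame(P))
E
```

```text
[[460.61 -43.9   24.65]
 [473.07   6.69  24.05]
 [575.98 -18.97  32.67]
 [566.17 -69.13  28.2 ]] [0.57 0.43 0.24 0.59] (array([518.96, -31.33,  27.39]), np.float64(2.9022011495057694), np.float64(107.2939015365064), np.float64(51.58797312650749))
[0.86 0.28 0.44 0.06] (array([519.86, -31.81,   9.33]), np.float64(2.898376079397594), np.float64(174.69706404347622), np.float64(74.06957557044541))
```

The cassette is seated: offset from the carrier under 1 mm, yaw agrees to 0.004 rad. The apparent z slope along the picture also shows on the fixed walls, so it is a camera pitch bias. Next, the retainer.

```bash
python3 - <<'E'
from meas import *
c=[481.9,-204.5];a=-0.283+np.pi
bot.move_ptp([*c,70],rpy(a)); 
bot.movel([*c,35],max_speed=80)
bot.grip(0.75)
print(bot.movel([*c,8.5],max_speed=40,threshold=8)); s=bot.get_state(); print(s["t"],s["tcp_pos"],s["contact_force"])
bot.grip(0.35,80); s=bot.get_state(); print(s["t"],s["opening"],s["tcp_pos"],s["contact_force"])
m,im=snap("wrist"); cv2.imwrite("pics/r1.png",im)
E
```

```text
False
21.2667 [ 481.95 -204.55    8.47] [ 0.04 -0.17  0.23]
21.5667 0.5398385116513749 [ 482.19 -204.71    9.35] [-0.71  0.33  5.17]
```

View pics/r1.png

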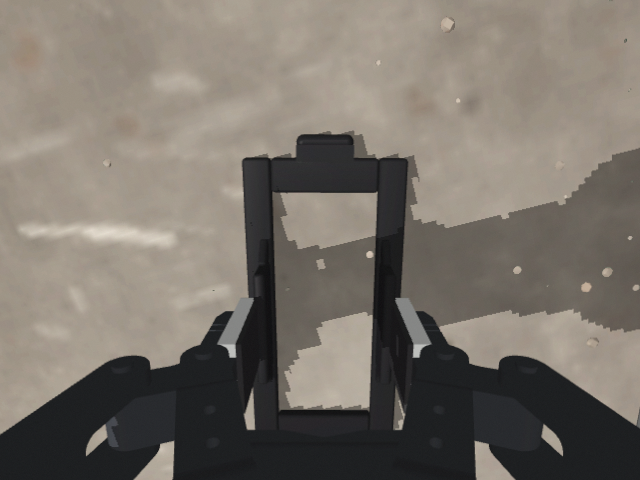

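```bash
python3 - <<'E'
from meas import *
bot.movel([481.9,-204.5,90],max_speed=100)
c=[519.4,-31.5];a=-0.242+np.pi
off=goto(c,85,a); s=bot.get_state(); print(s["t"],off,s["opening"],s["tcp_pos"],s["orientation"],s["contact_force"],s["wrist_torque"])
m,im=snap("wrist"); cv2.imwrite("pics/r2.png",im); pickle.dump((m,im,s),open("r2.pkl","wb"))
m,im=snap("side"); cv2.imwrite("pics/r2s.png",cv2.resize(im[150:290,250:400],None,fx=4,fy=4,interpolation=cv2.INTER_CUBIC))
E
```

```text
24.525 [-0.01 -0.   -0.02] 0.532330429115448 [519.39 -31.47  84.98] [-3.14  0.    2.9 ] [ 0.55 -0.59 -1.09] [-0.01 -0.02  0.  ]
```

View pics/r2.png

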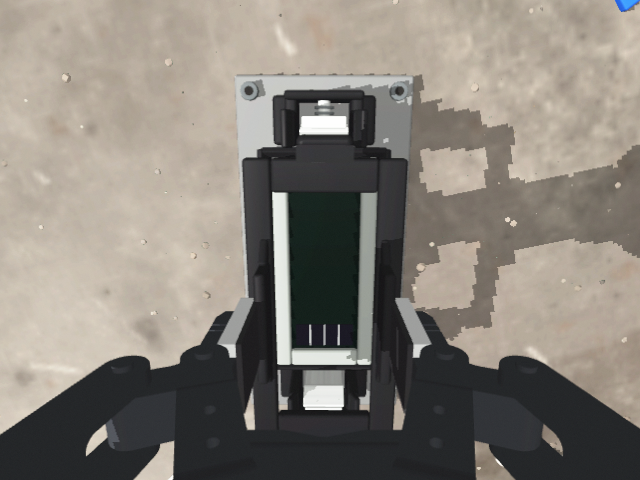

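View pics/r2s.png

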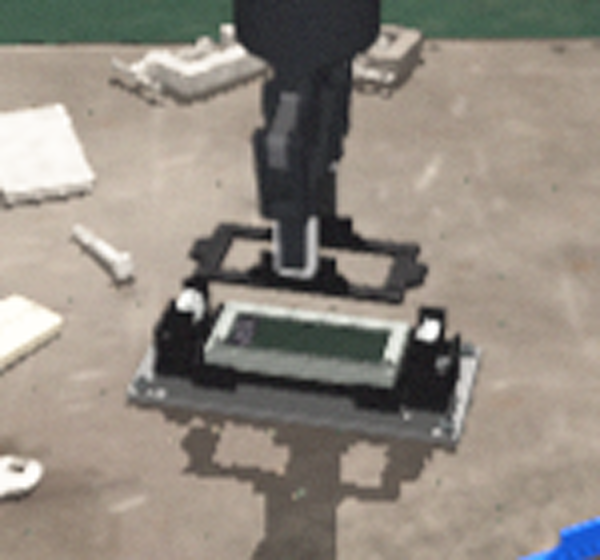

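```bash
python3 - <<'E'
from meas import *
m,im,s=pickle.load(open("r2.pkl","rb"))
R=Ro.from_euler('xyz',s["orientation"])
uv=[(243.5,159),(407,159),(297,136),(354,136),(275,192),(378,192),(276,411),(370,411)]
P=onplane(m,uv,s["tcp_pos"][2]-4.35); print(R.inv().apply(P-s["tcp_pos"]))
E
```

```text
[[ 57.73 -28.12   4.35]
 [ 57.78  28.69   4.35]
 [ 65.47  -9.4    4.35]
 [ 65.49  10.12   4.35]
 [ 46.25 -17.51   4.35]
 [ 46.28  19.01   4.35]
 [-44.11 -19.86   4.35]
 [-44.07  18.9    4.35]]
```

The retainer is held centred: near edge at 57.8 mm (58 expected), lip at 65.5 mm (66 expected), no yaw error. Its underside is about 9.35 mm below the TCP. I press in small steps.

```bash
cat >> h.py <<'E'
def press(zs,c=(519.4,-31.5),fmax=30,stop=None,v=15):
    for z in zs:
        r=bot.movel([*c,z],max_speed=v,threshold=25); bot.dwell(.05); s=bot.get_state()
        print(r,round(s["t"],2),s["tcp_pos"],s["contact_force"],s["wrist_torque"],round(s["opening"],3))
        if r or s["contact_force"][2]>fmax: print("STOP"); return
        if stop and stop(s): return
E
python3 - <<'E'
from meas import *
bot.movel([519.4,-31.5,60],max_speed=60)
press([56,53,50,48,47,46,45.5,45,44.5,44],fmax=16)
E
```

```text
False 25.66 [519.43 -31.5   56.08] [-0.66 -1.17 -0.94] [0.03 0.07 0.02] 0.534
False 26.06 [519.33 -31.48  52.93] [-0.26  0.13 -0.84] [-0.    0.   -0.03] 0.532
False 26.46 [519.33 -31.47  49.94] [ 0.43 -0.15 -0.83] [ 0.04  0.01 -0.  ] 0.533
False 26.79 [519.78 -31.57  48.3 ] [0.45 0.56 3.17] [-0.02 -0.07  0.02] 0.535
False 27.09 [520.05 -31.64  47.59] [0.23 0.86 6.04] [0.01 0.02 0.03] 0.539
False 27.39 [520.25 -31.66  46.81] [-0.96 -0.1   7.85] [ 0.01  0.03 -0.02] 0.534
False 27.69 [520.45 -31.7   46.52] [0.43 0.82 8.72] [ 0.    0.02 -0.01] 0.534
False 27.99 [520.56 -31.7   46.16] [-0.66  0.08  9.54] [0.02 0.09 0.07] 0.538
False 28.29 [520.7  -31.78  45.81] [-0.52  0.91 10.54] [0.01 0.11 0.01] 0.534
False 28.59 [520.81 -31.77  45.41] [-0.07  0.55 11.79] [0.02 0.14 0.03] 0.537
```

```bash
python3 - <<'E'
from meas import *
last=[11]
def drop(s):
    f=s["contact_force"][2]; d=f<last[0]-3; last[0]=f; return d
press([43.5,43,42.5,42,41.5,41,40.5,40,39.5],c=(518.6,-31.4),fmax=26,stop=drop)
E
```

```text
False 28.89 [520.4  -31.72  45.08] [-0.15 -0.02 11.33] [-0.05 -0.    0.  ] 0.536
False 29.19 [520.48 -31.74  44.66] [-1.23  0.98 12.94] [0.06 0.07 0.01] 0.538
False 29.49 [520.56 -31.76  44.15] [-0.23  0.9  12.43] [ 0.02 -0.08 -0.01] 0.536
False 29.79 [520.39 -31.76  43.26] [-0.72  0.46  8.4 ] [-0.04 -0.34  0.02] 0.532
```

```bash
python3 - <<'E'
from meas import *
last=[8]
def drop(s):
    f=s["contact_force"][2]; d=f<last[0]-3; last[0]=f; return d
press([41.5,41,40.5,40,39.5,39,38.5,38],c=(518.3,-31.3),fmax=26,stop=drop)
E
```

```text
False 30.09 [520.11 -31.65  42.67] [ 0.02 -0.51  8.28] [-0.1  -0.53 -0.01] 0.536
False 30.39 [517.54 -31.07  40.82] [-2.23  0.85 -0.18] [-0.01 -0.1   0.03] 0.535
```

```bash
python3 - <<'E'
from meas import *
press([40,39,38,37.5,37,36.5,36],c=(519.2,-31.4),fmax=9.5)
m,im=snap("wrist"); cv2.imwrite("pics/f1.png",im)
E
```

```text
False 30.69 [517.36 -31.02  38.4 ] [ -0.16  -0.17 -10.92] [ 0.03  0.13 -0.01] 0.532
False 30.99 [518.05 -31.17  38.33] [ -2.69   0.55 -10.88] [ 0.1   0.49 -0.03] 0.534
False 31.29 [519.44 -31.45  38.17] [-2.97  0.68 -7.12] [0.07 0.42 0.01] 0.533
False 31.59 [520.03 -31.55  38.01] [-2.47  0.16 -2.1 ] [0.09 0.28 0.02] 0.536
False 31.89 [520.2  -31.6   37.66] [-1.46  1.04  2.27] [ 0.02  0.25 -0.  ] 0.534
False 32.19 [520.21 -31.6   36.98] [0.76 0.1  3.87] [-0.01 -0.   -0.03] 0.53
False 32.49 [520.18 -31.61  36.44] [ 0.21 -0.17  5.05] [-0.01 -0.15  0.03] 0.534
```

View pics/f1.png

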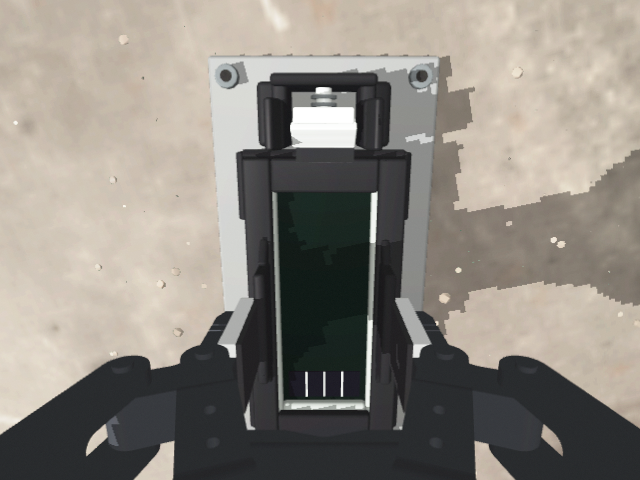

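Both clips have snapped: there were two force drops, then a −11 N pull from the clips, and the far lip now sits under the white clip at (323,130). The force matches the stated 6 N at 27 mm. I push on to about 10 N.

```bash
python3 - <<'E'
from meas import *
press([35.5,35,34.5,34,33.5,33],c=(518.8,-31.3),fmax=20,stop=lambda s:s["contact_force"][2]>9.0)
F=[]
for _ in range(8): bot.dwell(.12); F.append(bot.get_state()["contact_force"])
s=bot.get_state(); print(s["t"],np.mean(F,0),np.std(F,0),s["tcp_pos"],s["orientation"])
E
```

```text
False 32.84 [520.14 -31.6   36.13] [ 0.96 -0.14  5.33] [-0.04 -0.17  0.02] 0.537
False 33.14 [520.18 -31.58  35.74] [-0.05  0.11  6.55] [-0.06 -0.14 -0.05] 0.535
False 33.44 [520.19 -31.6   35.33] [ 0.41 -0.06  8.48] [-0.   -0.02 -0.02] 0.533
False 33.74 [520.18 -31.62  34.92] [-0.38  0.02  9.93] [0.01 0.03 0.03] 0.529
34.675 [-0.    0.21  9.24] [0.35 0.84 0.52] [520.19 -31.61  34.95] [3.14 0.   2.9 ]
```

```bash
python3 - <<'E'
from meas import *
m,im=snap("side"); cv2.imwrite("pics/f2s.png",cv2.resize(im[195:275,265:385],None,fx=6,fy=6,interpolation=cv2.INTER_CUBIC))
m,im=snap("wrist"); cv2.imwrite("pics/f2.png",cv2.resize(im[40:440,190:460],None,fx=1.5,fy=1.5)); s=bot.get_state(); print(s["t"],s["contact_force"],s["tcp_pos"])
E
```

```text
34.775 [ 0.62 -0.09  9.56] [520.2  -31.62  34.95]
```

View pics/f2s.png

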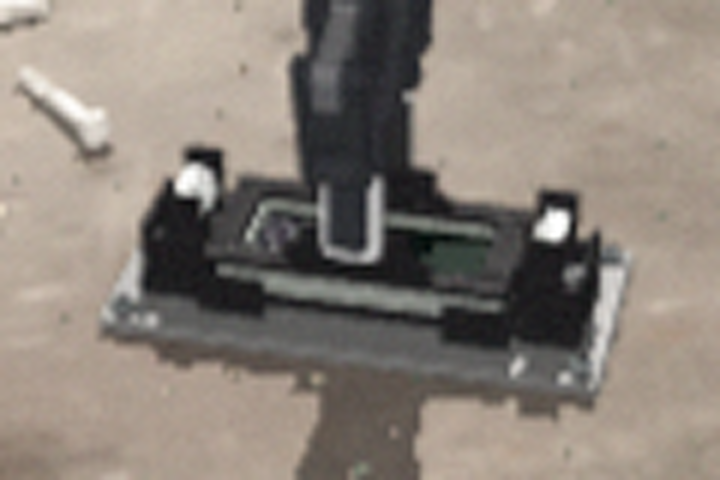

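View pics/f2.png

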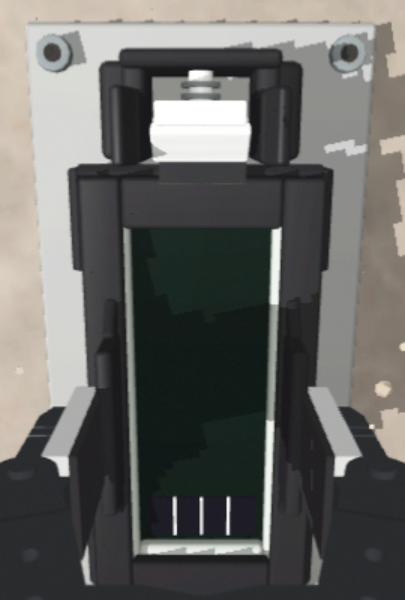

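The side view shows the retainer level between the posts at both ends, with both white clips over its lips. The wrist view shows the near lip tucked under the clip at about (200,160) of the crop, square to the pocket. The push is steady at about 9.5 N, so I hand in.

```bash
python3 - <<'E'
from meas import *
s=bot.get_state(); print(s["t"],s["contact_force"]); bot.sign_off()
E
```

```text
34.775 [ 0.62 -0.09  9.56]
the job is handed in; nothing more can be done
```

I handed the job in at 34.8 s of the 69 s allowed. The cassette is in the pocket, the retainer is snapped over it, and the gripper is still pushing it down.

- **Cassette:** I laid it in the pocket and released it. A check from two wrist views put it within about 1 mm of the carrier's centre and 0.004 rad of its axis.
- **Retainer:** I took the black frame, not the blue look-alike. Pressing it down gave two separate force drops, at about 13 N and then about 8 N. The clips then pulled the frame down by about 11 N, which agrees with both having snapped.
- **Final push:** it was steady at 9.2–9.6 N on the wrist, with the frame's underside about 25.6 mm above the table. The highest wrist force I read while pressing was about 13 N, far below the 45 N limit.
- **Last pictures:** the frame looks level and square under both clips. I did not move the other things on the table.

**Disagreements:**
- Heights from the wrist views sloped by several mm along the carrier. Since the fixed walls showed the same slope, I took it as a camera tilt error.
- The arm gave about 1 mm along x and z under load. I corrected most of it; the tool ended about 0.6 mm off the carrier's centre in x.
- I judged the clip positions only from the pictures and forces.

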